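# Rescue the sharpening stone and close the tray stack

## Robot

A 7-joint arm with a two-finger parallel gripper is mounted at the origin on the work surface. World frame = base frame: x ahead of the robot, y to its left, z up, the work surface at z = 0. Lengths are in mm, angles in degrees, forces in N, time in s.
With the tool pointing down it reaches from about 425 to 875 mm from the base axis. Payload 8.4 kg.
Tool frame: the origin (TCP) lies midway between the tips of the shut fingers; the grasp point (between the pads) lies 19 mm behind it; z points along the fingers, y is the direction in which the jaws open and shut (so a half turn about z gives the same grasp; the last joint's range is limited). The gripper opens to 85 mm and grips with 20 to 120 N. Pads are 22 mm wide; open, the fingers measure 114 mm over their backs; the gripper's body (76 mm by 85 mm) begins 54 mm behind the grasp point. The pads swing forward as they close: fully open they stand 13 mm farther back than shut.
Start: joints at [-72.72, 19.091, 2.286, 83.961, -0.768, 76.965, -3.352], TCP at [253.599, 598.457, 231.308] pointing down, gripper open.
Joint ranges: [-147.57, 147.57], [-21.85, 119.76], [-74.77, 79.35], [14.55, 137.4], [-85.83, 265.84], [4.83, 119.75], [-152.11, 152.11]. Speed limits (degrees/s): [127.2, 127.2, 159.86, 159.86, 180, 180, 180].

## Interface

Orientations are given as [roll, pitch, yaw] about the fixed x, y, z axes, in that order (R = Rz(yaw) Ry(pitch) Rx(roll)).
In Python, from station import manip gives the robot as it stands. The module is installed in compiled form; this text tells all that it offers.
- The arm moves only by the tool servo_tool, never from a script. Its argument "plan" is a list of rows, each a list of 7 numbers: the opening, from 0 (shut) to 1 (fully open), then the shift along the world's x, y, z in m, then the turn, a rotation vector about the world's x, y, z in rad. A call has 1 to 20 rows; each row is the pose to reach, as a shift and turn from the pose commanded when the call began; what a row does not reach only later rows make up. A row lasts 1/8 s, in which the tool goes at most 62.5 mm and 10.7 degrees, less where a joint would pass 70% of its speed; a pose out of reach is approached as far as the arm can. A call with a gripper value outside its range is refused whole. The fingers move at their own pace and stop on an object; "newtons" is the grip in N (left out, the last holds). Time passes only in rows, so rows that repeat a pose let the fingers close. It gives the time, the measured TCP pose, the force and the opening at its end, in the units of the state.
- manip.read_state(): the state, without advancing time (a new reading comes with each control period).
- manip.camera(name): name is "side" or "top"; returns (picture, depth): 480x640x3 uint8, red, green, blue; 480x640 float32, mm along the optical axis (not along the pixel's ray), 0 where there is no reading.
- manip.camera_params(name): a dict with "mtx" (3x3 intrinsics, pixels), "camera_from_world" (4x4, takes a point from world to camera coordinates). Camera axes: x right, y up, looking along -z (the intrinsics and any distortion apply to the point x, -y, -z); pixel columns grow to the right and rows downward; lengths in mm; the calibration is good to about 2 mm. A picture is of the moment at which its call begins. camera_params takes no time and is no camera call.
- manip.close_job(): hands the job in, once; it reports no verdict.
The state is a dict: "t": time; "joint_positions": joint angles; "qvel": joint speeds; "effort": joint torques, N m; "tool_pos": TCP position; "orientation": TCP orientation; "ft_force": force on the tool from outside, world axes, zero at the start; "wrist_torque": the same for the moment, N m; "width": finger opening in mm.
Only numpy, scipy, OpenCV 4.12 (cv2) and the standard library are available. Lean on these libraries where they do the work, as an engineer would, in place of code of your own. Each camera call takes 0.05 s, during which the arm holds its last target.

## Task

The sharpening stone has slipped into the gap between the red and the green tub: pull it out by its top edge and set it down (do not drop it) inside the turquoise bottom tray, low enough that the tray can be covered. Then pick up the other turquoise tray by its bar handle and lower it onto the bottom tray until its four corner lugs are in the corner sockets, letting go only then, so that it ends level and fully down. Do not knock over any of the cups, bottles and jars around.

Things in the scene. Friction and masses are not known exactly. Their poses are not given: they have to be found in the camera images.
- stone_center (a point): Centre of the sharpening stone: loose block 110 (x) x 20 (y) x 56 mm (z up), one face cream, one brown, 0.25 kg. It starts on its long edge in the gap, x along the gap, top 28 mm above the tub rims, lower 28 mm pinched between the tub walls by a springy wall (4 to 5 N): pulling it straight up takes 5 to 15 N until 28 mm higher.
- gap_mouth (a point): Middle of the gap's mouth, at tub-rim height (95 mm above the table), between a red and a green open square tub, fixed on one steel base. x along the gap (140 mm, ends open), y across it to the red tub, z up. Gap 20 mm wide, floor 28 mm below this point. Each tub 100 (y) x 140 mm (x), walls 4 mm, fruit inside stays below the rims.
- lower_tray_mouth (a point): Centre of the bottom tray's open top, at rim height (72 mm above its underside). Loose, 1.4 kg, turquoise, on the table; 200 (x) x 150 (y) x 72 mm, walls 5 mm, inner floor 67 mm below this point (the stone may stand or lie in it). In each corner a dark post, 28 mm square, flush with the rim, with a socket 18 mm square, 14 mm deep; socket centres x = +-86, y = +-61 mm.
- upper_tray_grip (a point): Centre of the upper tray's bar handle: wood, 114 (x) x 14 (y) x 22 mm (z). Loose turquoise tray, 0.5 kg, balanced, 200 x 150 mm; rim 29 mm, flat underside 63 mm below this point; four lugs 12 mm long, 12 mm thick tapering to 7, below it at x = +-86, y = +-61 mm. It starts standing on them: this point 75 mm above the table; stacked, 63 mm above the bottom tray's rim, either way round.
- enamel_mug: turquoise enamel mug, 85 mm high, 90 mm wide; origin at the centre of its underside; a bystander
- red_cup: red plastic cup, 100 mm high, 84 mm wide; origin at the centre of its underside; a bystander
- salt_bottle: white bottle with red cap, 110 mm high, 48 mm wide; origin at the centre of its underside; a bystander
- spice_jar: amber jar with yellow cap, 70 mm high, 48 mm wide; origin at the centre of its underside; a bystander
- oil_jar: green glass jar with steel cap, 65 mm high, 52 mm wide; origin at the centre of its underside; a bystander

How it is judged (in metres and radians):
On the way, in this order (a step that is already met when the one before it is completed fails the run):
1. the stone is pulled up clear of the gap (z of stone_center in the frame of gap_mouth above 0.032 m), for 0.1 s.
2. the stone, still held, is inside the bottom tray within about 20 mm of its floor (x of stone_center in the frame of lower_tray_mouth between -0.085 and 0.085 m and y of stone_center in the frame of lower_tray_mouth between -0.065 and 0.065 m and z of stone_center in the frame of lower_tray_mouth below -0.015 m and contact force between the fingers and stone above 0.5 N), for 0.05 s.
3. the stone is let go and rests in the bottom tray (x of stone_center in the frame of lower_tray_mouth between -0.085 and 0.085 m and y of stone_center in the frame of lower_tray_mouth between -0.065 and 0.065 m and z of stone_center in the frame of lower_tray_mouth below -0.015 m and contact force between the fingers and stone below 0.1 N and z of stone_center in the frame of lower_tray_mouth below -0.03 m), for 0.3 s.
4. the upper tray, still held, has its lugs in the sockets (under 8 mm from fully down) (horizontal distance between upper_tray_grip and lower_tray_mouth below 0.006 m and angle between the x axis of upper_tray_grip and the x axis of lower_tray_mouth, either way round below 0.06 rad and z of upper_tray_grip in the frame of lower_tray_mouth below 0.071 m and contact force between the fingers and upper_tray above 0.5 N), for 0.1 s.
At the end, for the whole second after the job is handed in: The stone lies inside the bottom tray; the upper tray is fully down on it (within 3 mm), centred within 6 mm and parallel within 0.06 rad, so that all four lugs are in their sockets; both trays level within 0.04 rad, the bottom tray standing on the table; both stone and tray released (x of stone_center in the frame of lower_tray_mouth between -0.085 and 0.085 m and y of stone_center in the frame of lower_tray_mouth between -0.065 and 0.065 m and z of stone_center in the frame of lower_tray_mouth below -0.015 m and horizontal distance between upper_tray_grip and lower_tray_mouth below 0.006 m and angle between the x axis of upper_tray_grip and the x axis of lower_tray_mouth, either way round below 0.06 rad and z of upper_tray_grip in the frame of lower_tray_mouth between 0.058 and 0.066 m and angle between each of upper_tray_grip, lower_tray_mouth's own z axis and vertical below 0.04 rad and height (world z) of lower_tray_mouth below 0.08 m and contact force between the fingers and stone below 0.1 N and contact force between the fingers and upper_tray below 0.1 N); the robot touches nothing.
It fails at once if a cup, bottle or jar is knocked over (angle between any of enamel_mug, red_cup, salt_bottle, spice_jar, oil_jar's own z axis and vertical above 0.6 rad).
It also fails if it takes over 72 s, if anything falls off the work surface, if the arm or the gripper's body presses on something with over 40 N, if the wrist force passes 120 N, or if a joint passes its speed limit or range.

## Working session

There is one attempt and no reset: what is moved stays moved. The work goes in short steps, Python scripts to look and compute and a tool call to move; the robot and the scene stay as the last step left them, time stands still between calls to the robot, and variables do not carry over. Pictures are saved under pics/ and viewed, and the job is handed in when it is done.

Besides the shell and the picture viewer there is one more tool, called after "Request:" in YAML: its name, and indented under it one key for each argument. servo_tool: Moves the arm, as the interface text tells. Its arguments: {"type":"object","properties":{"plan":{"type":"array","items":{"type":"array","items":{"type":"number"}}},"newtons":{"type":"number"}},"required":["plan"]}

```bash
mkdir -p pics; cat > h.py <<'E'
import numpy as np, cv2
from station import manip
def grab(tag):
    out={}
    for n in ("side","top"):
        p,d=manip.camera(n); cv2.imwrite(f"pics/{n}_{tag}.png",p[:,:,::-1]); np.savez(f"pics/{n}_{tag}.npz",p=p,d=d); out[n]=(p,d)
    return out
def load(n,tag):
    z=np.load(f"pics/{n}_{tag}.npz"); return z["p"],z["d"]
def cam(n):
    c=manip.camera_params(n); return np.array(c["mtx"]),np.array(c["camera_from_world"]),c
def pts(n,d):
    K,T,_=cam(n); v,u=np.mgrid[:480,:640]
    x=(u-K[0,2])/K[0,0]*d; y=(v-K[1,2])/K[1,1]*d
    P=np.stack([x,-y,-d,np.ones_like(d)],-1)@np.linalg.inv(T).T
    P=P[...,:3]; P[d<=0]=np.nan; return P
E
python3 - <<'E'
from h import *
grab("a")
for n in("side","top"): print(manip.camera_params(n))
s=manip.read_state(); print(s)
E
```

```text
{'mtx': array([[495.6387689 ,   0.        , 322.27471515],
       [  0.        , 495.6387689 , 243.7774403 ],
       [  0.        ,   0.        ,   1.        ]]), 'camera_from_world': array([[ 9.24047660e-01, -3.81974064e-01, -1.52228909e-02,
        -5.81710581e+02],
       [ 2.74298048e-01,  6.34775796e-01,  7.22371282e-01,
        -2.53409160e+02],
       [-2.66263971e-01, -6.71681102e-01,  6.91337829e-01,
        -7.77997267e+02],
       [ 0.00000000e+00,  0.00000000e+00,  0.00000000e+00,
         1.00000000e+00]])}
{'mtx': array([[480.36241209,   0.        , 314.286191  ],
       [  0.        , 480.36241209, 235.74994646],
       [  0.        ,   0.        ,   1.        ]]), 'camera_from_world': array([[-5.93077518e-05, -9.99991770e-01, -4.05659249e-03,
         2.65542087e+01],
       [ 9.81128400e-01, -8.42559955e-04,  1.93355508e-01,
        -6.27239002e+02],
       [-1.93357334e-01, -3.96857062e-03,  9.81120376e-01,
        -9.46813772e+02],
       [ 0.00000000e+00,  0.00000000e+00,  0.00000000e+00,
         1.00000000e+00]])}
{'t': 0.1, 'joint_positions': array([-72.71935028,  19.12580692,   2.28401956,  84.00538156,
        -0.76925778,  76.96397907,  -3.35186967]), 'qvel': array([-0.00880955, -0.01514851,  0.03644619, -0.10224439, -0.06630176,
        0.07035639, -0.10259617]), 'effort': array([ 5.98408471e-03, -6.60016537e+01,  1.37172025e+00, -4.06477726e+01,
        1.73959538e-02,  8.82008113e-03, -6.98812119e-05]), 'tool_pos': array([253.4562434 , 598.11583551, 230.5367325 ]), 'orientation': array([-1.79920140e+02,  3.65387396e-03,  1.57034844e+02]), 'ft_force': array([-0.5029296 , -0.38905744,  0.66488871]), 'wrist_torque': array([-0.00091172, -0.04037894, -0.01026428]), 'width': 85.68149075084342}
```

View pics/side_a.png

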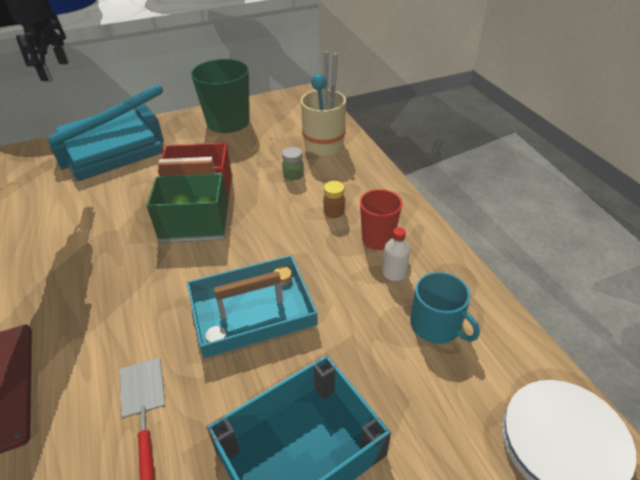

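View pics/top_a.png

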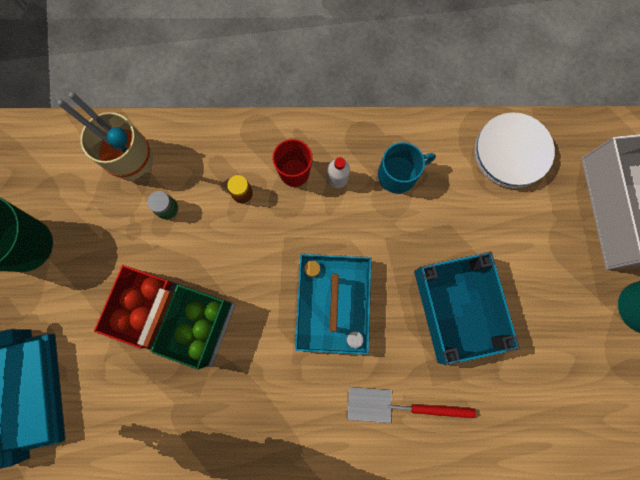

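The top view shows the stone's top edge at about (154,318), between the red tub on the left and the green one on the right. The handle tray is at (333,303) and the socketed bottom tray at (466,308). The bystanders are a row further from the robot. Next I'll measure.

```bash
cat >> h.py <<'E'
def rect(P,m):
    q=P[m]; q=q[~np.isnan(q).any(1)]
    c,s,a=cv2.minAreaRect(q[:,:2].astype(np.float32)); return np.round(c,1),np.round(s,1),round(a,1),np.round(np.median(q,0),1),len(q)
def biggest(m):
    n,l,st,_=cv2.connectedComponentsWithStats(m.astype(np.uint8)); k=1+np.argmax(st[1:,4]); return l==k
def ray(n,uv,z):
    K,T,_=cam(n); uv=np.atleast_2d(uv).astype(float); 
    d=np.stack([(uv[:,0]-K[0,2])/K[0,0],-(uv[:,1]-K[1,2])/K[1,1],-np.ones(len(uv))],1)
    R=T[:3,:3];o=-R.T@T[:3,3]; d=d@R; return o+d*((z-o[2])/d[:,2])[:,None]
def planerect(n,m,z):
    v,u=np.nonzero(m); q=ray(n,np.c_[u,v],z)[:,:2]; c,s,a=cv2.minAreaRect(q.astype(np.float32)); return np.round(c,1),np.round(s,1),round(a,1)
E
python3 - <<'E'
from h import *
p,d=load("top","a"); P=pts("top",d); hsv=cv2.cvtColor(p,cv2.COLOR_RGB2HSV)
v,u=np.mgrid[:480,:640]; Z=P[...,2]
box=lambda a,b,c,e:(u>a)&(u<b)&(v>c)&(v<e)
print("depthvalid",(d>0).mean(), "table z", np.nanmedian(Z[380:440,200:330]))
print("px",p[318,154],Z[318,154],p[303,334],Z[303,334])
m=biggest(box(130,180,280,355)&(Z>112)&(Z<135)); print("stone",rect(P,m),planerect("top",m,123))
m=biggest(box(300,365,260,345)&(Z>66)&(Z<85)); print("handle",rect(P,m),planerect("top",m,86),np.nanmax(Z[m]))
m=biggest(box(405,530,240,375)&(Z>64)&(Z<80)); print("ltray rim",rect(P,m),planerect("top",m,72),m.sum())
m=biggest(box(285,385,240,365)&(Z>34)&(Z<56)); print("utray rim",rect(P,m),planerect("top",m,46))
m=biggest(box(85,245,250,380)&(Z>86)&(Z<103)); print("tubs rim",rect(P,m),planerect("top",m,95))
for nm,b in dict(mug=(375,440,135,200),cup=(268,316,135,192),salt=(325,352,150,192),spice=(224,255,170,206),oil=(145,182,188,222)).items():
    m=box(*b)&(Z>30); 
    if m.any(): m=biggest(m);print(nm,rect(P,m))
E
```

```text
depthvalid 0.99591796875 table z 1.817505713049627
px [167  90  57] 124.79963294145386 [124  76  39] 87.7214747142973
stone (array([457.8, 332.1]), array([ 21.7, 110.3]), 70.6, array([457.4, 331.4, 124.1]), 733) (array([457.6, 331. ]), array([ 24.2, 110.4]), 71.0)
handle (array([470.5,  -5.3]), array([0.1, 8.4]), 86.8, array([470.5,  -5.3,  77.4]), 5) (array([470.1,  -5. ]), array([0. , 7.8]), 89.6) 82.25126007998722
ltray rim (array([ 479.4, -285.3]), array([200.5, 151.8]), 12.1, array([ 472.6, -298. ,   73.6]), 1466) (array([ 479.5, -284.7]), array([200.4, 153.2]), 12.1) 1466
utray rim (array([489.2, -13.7]), array([150.9, 200.5]), 87.1, array([490. , -19.8,  47.4]), 790) (array([489.1, -13.3]), array([150.2, 200.2]), 87.1)
tubs rim (array([442.1, 274.9]), array([102. , 139.9]), 70.8, array([438.9, 296.1,  95.9]), 760) (array([442. , 274.9]), array([104.7, 140.1]), 70.8)
mug (array([ 790.5, -169.3]), array([ 88.6, 114.5]), 50.6, array([ 792. , -167.1,   68. ]), 1074)
cup (array([785.4,  71.5]), array([82.7, 81.4]), 0.6, array([804.7,  73.3,  77.9]), 994)
salt (array([769.3, -26. ]), array([41.8, 45.7]), 2.5, array([762.5, -24.6,  78.6]), 488)
spice (array([735.5, 189.2]), array([45.2, 44.3]), 57.4, array([731.3, 187. ,  70.6]), 458)
oil (array([700.7, 355.5]), array([48.2, 47.7]), 4.8, array([697.9, 352.4,  65.7]), 536)
```

```bash
python3 - <<'E'
from h import *
v,u=np.mgrid[:480,:640]
box=lambda a,b,c,e:(u>a)&(u<b)&(v>c)&(v<e)
p,d=load("top","a"); P=pts("top",d); Z=P[...,2]
m=biggest(box(300,365,260,345)&(Z>81)&(Z<95)); print("handle top",rect(P,m),planerect("top",m,86))
p,d=load("side","a"); P=pts("side",d); Z=P[...,2]
print("table",np.nanmedian(Z[200:300,40:150]))
m=biggest(box(150,225,145,180)&(Z>118)&(Z<135)); print("stone",rect(P,m))
m=biggest(box(205,300,265,305)&(Z>81)&(Z<95)); print("handle",rect(P,m))
m=biggest(box(180,325,250,360)&(Z>40)&(Z<56)); print("utray rim",rect(P,m))
m=biggest(box(200,400,350,480)&(Z>66)&(Z<80)); print("ltray rim",rect(P,m), np.nonzero(m)[0].max())
E
```

```text
handle top (array([489.5, -13.2]), array([ 14.1, 113.3]), 87.2, array([487.8, -13. ,  87.8]), 407) (array([489.3, -13.1]), array([ 14.1, 113.1]), 87.2)
table 1.0614987124247932
stone (array([458.3, 335.4]), array([ 27.1, 110.9]), 72.3, array([457.6, 333.6, 123.5]), 412)
handle (array([488.2, -10.1]), array([ 16.4, 113.2]), 86.3, array([487.2, -12.3,  86.1]), 504)
utray rim (array([488.5, -10.2]), array([154.5, 200.4]), 87.1, array([485.4, -35.6,  45.7]), 1251)
ltray rim (array([ 478.8, -281.4]), array([200.6, 152.2]), 12.1, array([ 518.4, -250.8,   72.1]), 2267) 479
```

Request:
servo_tool:
  plan:
    - [0.7,0.01,-0.013,0,0,0,0.005]
    - [0.7,0.03,-0.039,0,0,0,0.01]
    - [0.7,0.055,-0.071,0,0,0,0.02]
    - [0.7,0.08,-0.104,0,0,0,0.03]
    - [0.7,0.105,-0.136,0,0,0,0.04]
    - [0.7,0.13,-0.169,0,0,0,0.05]
    - [0.7,0.155,-0.201,0,0,0,0.06]
    - [0.7,0.18,-0.234,0,0,0,0.065]
    - [0.7,0.196,-0.255,0,0,0,0.065]
    - [0.7,0.2045,-0.266,-0.01,0,0,0.065]
    - [0.7,0.2045,-0.266,-0.03,0,0,0.065]
    - [0.7,0.2045,-0.266,-0.05,0,0,0.065]
    - [0.7,0.2045,-0.266,-0.07,0,0,0.065]
    - [0.7,0.2045,-0.266,-0.08,0,0,0.065]
    - [0.7,0.2045,-0.266,-0.08,0,0,0.065]
    - [0.7,0.2045,-0.266,-0.08,0,0,0.065]

```text
t: 2.1
tool_pos: [458.4, 332.7, 152.0]
orientation: [180.0, 0.0, 160.8]
ft_force: [-0.6, 0.4, -0.0]
width: 59.9
```

```bash
python3 - <<'E'
from h import *
grab("b")
s=manip.read_state(); print(s["t"],s["tool_pos"],s["orientation"],s["width"],s["ft_force"])
a=cv2.imread("pics/side_b.png")[60:280,60:340]; b=cv2.imread("pics/top_b.png")[230:400,50:290]
a=cv2.resize(a,(400,314));b=cv2.resize(b,(400,283));cv2.imwrite("pics/cb.png",np.vstack([a,b])[:597])
E
```

```text
2.2 [458.42138175 332.76849821 152.10771564] [1.79936502e+02 3.08364658e-02 1.60764929e+02] 60.2012075298363 [ 0.02345694 -0.19314882 -0.37023743]
```

View pics/cb.png

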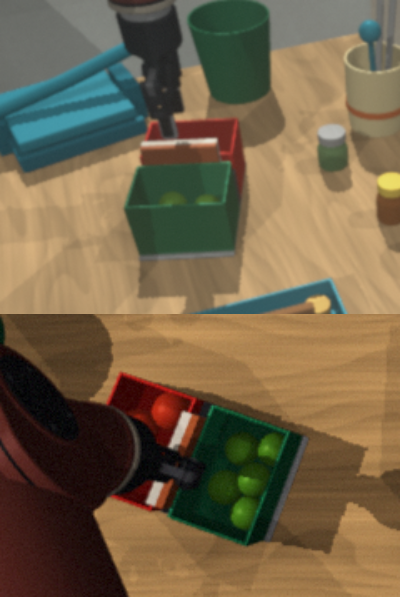

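The fingers (crop, side view at about (170,125)) straddle the stone, with the jaws across it. Now I'll go down to just above rim height and close.

Request:
servo_tool:
  plan:
    - [0.7,0,0,-0.01,0,0,0]
    - [0.7,0,0,-0.025,0,0,0]
    - [0.7,0,0,-0.04,0,0,0]
    - [0.7,0,0,-0.05,0,0,0]
    - [0.7,0,0,-0.051,0,0,0]
    - [0.5,0,0,-0.051,0,0,0]
    - [0.3,0,0,-0.051,0,0,0]
    - [0,0,0,-0.051,0,0,0]
    - [0,0,0,-0.051,0,0,0]
    - [0,0,0,-0.051,0,0,0]
    - [0,0,0,-0.051,0,0,0]
    - [0,0,0,-0.051,0,0,0]
    - [0,0,0,-0.051,0,0,0]
  newtons: 80

```text
t: 3.82
tool_pos: [458.7, 333.5, 101.2]
orientation: [179.9, 0.1, 160.8]
ft_force: [0.9, 5.1, 5.3]
width: 18.3
```

Request:
servo_tool:
  plan:
    - [0,0,0,0.003,0,0,0]
    - [0,0,0,0.008,0,0,0]
    - [0,0,0,0.014,0,0,0]
    - [0,0,0,0.02,0,0,0]
    - [0,0,0,0.026,0,0,0]
    - [0,0,0,0.032,0,0,0]
    - [0,0,0,0.04,0,0,0]
    - [0,0,0,0.05,0,0,0]
    - [0,0,0,0.06,0,0,0]
    - [0,0,0,0.07,0,0,0]
    - [0,0,0,0.07,0,0,0]
    - [0,0,0,0.07,0,0,0]

```text
t: 5.32
tool_pos: [457.9, 332.4, 170.1]
orientation: [-180.0, -0.0, 160.8]
ft_force: [-0.3, 0.8, -3.1]
width: 18.7
```

```bash
python3 - <<'E'
from h import *
grab("c")
s=manip.read_state(); print(s["t"],s["tool_pos"],s["orientation"],s["width"],s["ft_force"])
a=cv2.imread("pics/side_c.png")[60:280,60:340]
cv2.imwrite("pics/cc.png",cv2.resize(a,(700,550)))
E
```

```text
5.425 [457.83282951 332.28634767 169.81219216] [-1.79952479e+02 -2.36019962e-02  1.60761711e+02] 18.605488268413332 [-0.23074551  0.1153751  -3.22085956]
```

View pics/cc.png

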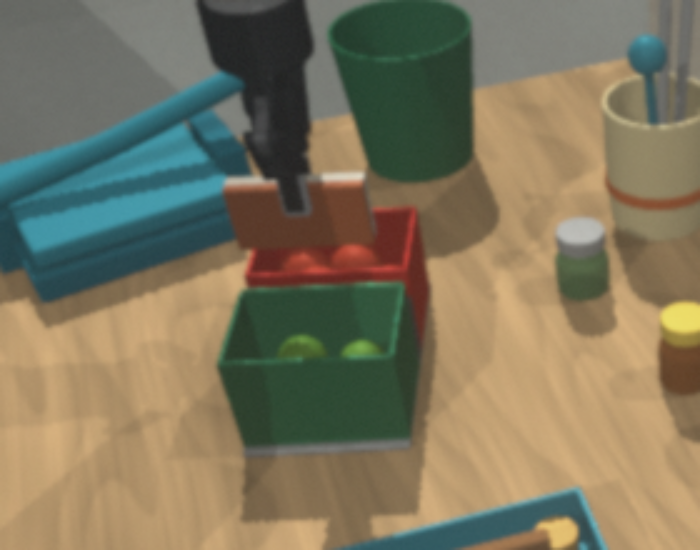

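The stone (crop about (225..370, 175..250)) hangs level in the fingers, clear of the rims. Next I'll measure its pose in the grip.

```bash
python3 - <<'E'
from h import *
v,u=np.mgrid[:480,:640]
box=lambda a,b,c,e:(u>a)&(u<b)&(v>c)&(v<e)
p,d=load("side","c"); P=pts("side",d); Z=P[...,2]
h=cv2.cvtColor(p,cv2.COLOR_RGB2HSV)
m=biggest(box(145,215,125,162)&(h[...,0]<14)&(h[...,1]>90)&(h[...,1]<185)&(p[...,0]>90)&(Z>125)); q=P[m]
print(m.sum(),np.round(np.percentile(q[:,2],[1,50,99]),1),np.round(np.percentile(q,[1,50,99],axis=0)[:,:2],1))
m=biggest(box(145,220,125,145)&(h[...,1]<60)&(p[...,0]>140)&(Z>150)); print(rect(P,m))
E
```

```text
794 [136.8 159.4 193.6] [[405.6 305.9]
 [478.5 316.9]
 [508.9 342.9]]
(array([492.3, 324.5]), array([16.3, 36.8]), 68.6, array([494.1, 325.6, 192.9]), 55)
```

Request:
servo_tool:
  plan:
    - [0,0.0,-0.01,0.01,0,0,-0.04]
    - [0,0.001,-0.03,0.02,0,0,-0.12]
    - [0,0.002,-0.06,0.03,0,0,-0.25]
    - [0,0.003,-0.095,0.03,0,0,-0.39]
    - [0,0.004,-0.13,0.03,0,0,-0.54]
    - [0,0.006,-0.165,0.03,0,0,-0.69]
    - [0,0.007,-0.2,0.03,0,0,-0.84]
    - [0,0.008,-0.235,0.03,0,0,-0.99]
    - [0,0.01,-0.27,0.03,0,0,-1.14]
    - [0,0.011,-0.305,0.03,0,0,-1.29]
    - [0,0.012,-0.34,0.03,0,0,-1.44]
    - [0,0.013,-0.375,0.03,0,0,-1.59]
    - [0,0.014,-0.41,0.03,0,0,-1.74]
    - [0,0.016,-0.445,0.03,0,0,-1.89]
    - [0,0.017,-0.48,0.03,0,0,-2.04]
    - [0,0.018,-0.515,0.03,0,0,-2.19]
    - [0,0.02,-0.55,0.03,0,0,-2.34]
    - [0,0.021,-0.58,0.03,0,0,-2.47]
    - [0,0.0215,-0.605,0.03,0,0,-2.56]
    - [0,0.0215,-0.6155,0.03,0,0,-2.595]

```text
t: 7.92
tool_pos: [478.8, -284.8, 200.8]
orientation: [180.0, -0.0, 11.8]
ft_force: [0.4, 0.3, -4.1]
width: 18.3
```

Request:
servo_tool:
  plan:
    - [0,0,0,0,0,0,0]
    - [0,0,0,-0.01,0,0,0]
    - [0,0,0,-0.03,0,0,0]
    - [0,0,0,-0.05,0,0,0]
    - [0,0,0,-0.065,0,0,0]
    - [0,0,0,-0.07,0,0,0]
    - [0,0,0,-0.07,0,0,0]

```text
t: 8.8
tool_pos: [479.6, -282.9, 130.3]
orientation: [-180.0, 0.0, 12.1]
ft_force: [0.2, -0.2, -4.2]
width: 18.5
```

```bash
python3 - <<'E'
from h import *
grab("d")
s=manip.read_state(); print(s["t"],s["tool_pos"],s["orientation"],s["width"],s["ft_force"],s["joint_positions"])
a=cv2.imread("pics/side_d.png")[220:480,120:460]; b=cv2.imread("pics/top_d.png")[220:390,380:560]
cv2.imwrite("pics/cd.png",np.hstack([cv2.resize(a,(450,344)),cv2.resize(b,(350,344))]))
E
```

```text
8.9 [ 480.00716662 -283.21519409  130.91214515] [ 1.79973197e+02 -4.73034277e-02  1.20852645e+01] 18.116357799820847 [-0.22623353 -1.55700452 -3.05324065] [-13.93009654  16.17722437  46.88676289 106.03570823 -13.17291363
  63.31415477 -40.12474943]
```

View pics/cd.png

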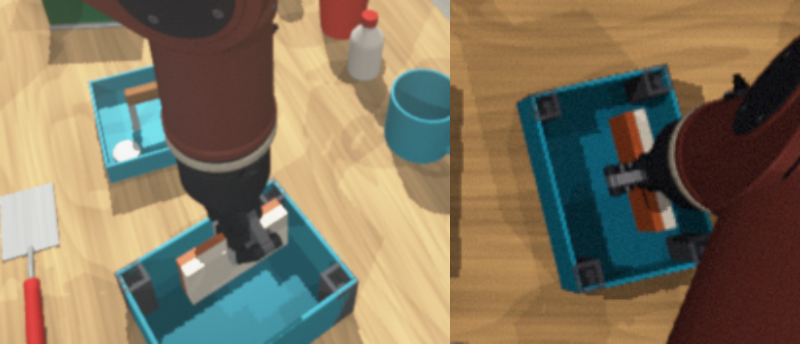

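The stone hangs over the middle of the tray (top crop (640,170)), parallel to its long sides. Now I'll lower it.

Request:
servo_tool:
  plan:
    - [0,0,0,-0.01,0,0,0]
    - [0,0,0,-0.03,0,0,0]
    - [0,0,0,-0.05,0,0,0]
    - [0,0,0,-0.07,0,0,0]
    - [0,0,0,-0.08,0,0,0]
    - [0,0,0,-0.084,0,0,0]
    - [0,0,0,-0.086,0,0,0]
    - [0,0,0,-0.088,0,0,0]
    - [0,0,0,-0.089,0,0,0]
    - [0,0,0,-0.089,0,0,0]

```text
t: 10.15
tool_pos: [479.7, -283.0, 41.5]
orientation: [180.0, -0.0, 12.1]
ft_force: [-0.1, 0.7, -2.8]
width: 18.7
```

Request:
servo_tool:
  plan:
    - [0,0,0,-0.001,0,0,0]
    - [0,0,0,-0.001,0,0,0]
    - [0,0,0,-0.002,0,0,0]
    - [0,0,0,-0.002,0,0,0]

```text
t: 10.65
tool_pos: [479.7, -283.1, 39.3]
orientation: [180.0, -0.0, 12.1]
ft_force: [1.5, -0.3, -2.6]
width: 18.6
```

Request:
servo_tool:
  plan:
    - [0,0,0,-0.001,0,0,0]
    - [0,0,0,-0.001,0,0,0]
    - [0,0,0,-0.002,0,0,0]
    - [0,0,0,-0.002,0,0,0]

```text
t: 11.15
tool_pos: [479.8, -283.3, 39.1]
orientation: [-179.9, -0.1, 12.0]
ft_force: [-7.7, 4.3, 22.1]
width: 18.1
```

The stone is on the floor. I'll ease off slightly and release with a small opening.

Request:
servo_tool:
  plan:
    - [0,0,0,0.0015,0,0,0]
    - [0,0,0,0.0015,0,0,0]
    - [0.3,0,0,0.0015,0,0,0]
    - [0.4,0,0,0.0015,0,0,0]
    - [0.5,0,0,0.0015,0,0,0]
    - [0.5,0,0,0.0015,0,0,0]
    - [0.5,0,0,0.0015,0,0,0]
    - [0.5,0,0,0.0015,0,0,0]
    - [0.5,0,0,0.01,0,0,0]
    - [0.5,0,0,0.03,0,0,0]
    - [0.5,0,0,0.06,0,0,0]
    - [0.5,0,0,0.09,0,0,0]
    - [0.5,0,0,0.12,0,0,0]
    - [0.5,0,0,0.14,0,0,0]
    - [0.5,0,0,0.15,0,0,0]

```text
t: 13.02
tool_pos: [480.0, -283.5, 189.6]
orientation: [179.9, -0.1, 12.1]
ft_force: [1.0, -0.3, -1.0]
width: 42.8
```

Request:
servo_tool:
  plan:
    - [0.6,0,0.01,0,0,0,-0.02]
    - [0.6,0.002,0.03,0,0,0,-0.04]
    - [0.6,0.003,0.06,0,0,0,-0.08]
    - [0.6,0.004,0.095,0,0,0,-0.12]
    - [0.6,0.005,0.13,0,0,0,-0.16]
    - [0.6,0.006,0.165,0,0,0,-0.2]
    - [0.6,0.007,0.2,0,0,0,-0.23]
    - [0.6,0.008,0.23,0,0,0,-0.25]
    - [0.6,0.009,0.255,0,0,0,-0.262]
    - [0.6,0.009,0.268,0,0,0,-0.262]
    - [0.6,0.009,0.2715,-0.01,0,0,-0.262]
    - [0.6,0.009,0.2715,-0.03,0,0,-0.262]
    - [0.6,0.009,0.2715,-0.05,0,0,-0.262]
    - [0.6,0.009,0.2715,-0.07,0,0,-0.262]
    - [0.6,0.009,0.2715,-0.07,0,0,-0.262]
    - [0.6,0.009,0.2715,-0.07,0,0,-0.262]

```text
t: 15.02
tool_pos: [488.8, -12.3, 117.7]
orientation: [180.0, -0.0, -3.0]
ft_force: [0.5, 0.3, -0.2]
width: 50.9
```

```bash
python3 - <<'E'
from h import *
grab("e")
s=manip.read_state(); print(s["t"],s["tool_pos"],s["orientation"],s["width"],s["ft_force"])
a=cv2.imread("pics/side_e.png")[220:480,120:460]; b=cv2.imread("pics/top_e.png")[220:390,280:560]
cv2.imwrite("pics/ce.png",np.vstack([cv2.resize(a,(400,305)),cv2.resize(b,(400,243))]))
v,u=np.mgrid[:480,:640]
box=lambda a,b,c,e:(u>a)&(u<b)&(v>c)&(v<e)
p,d=load("top","e"); P=pts("top",d); Z=P[...,2]
m=biggest(box(405,530,240,375)&(Z>64)&(Z<80)); print("ltray rim",rect(P,m))
m=biggest(box(430,505,265,345)&(Z>55)&(Z<66)); print("stone",rect(P,m))
p,d=load("side","e"); P=pts("side",d); Z=P[...,2]
m=biggest(box(200,400,350,480)&(Z>66)&(Z<80)); print("ltray rim",rect(P,m))
E
```

```text
15.125 [489.12956795 -11.81337453 118.05774076] [-1.79978207e+02 -6.96352784e-02 -2.96049537e+00] 50.824897878113994 [ 0.15722722  0.10083318 -0.63932487]
ltray rim (array([ 479.6, -285.3]), array([200.4, 151.6]), 12.2, array([ 472.4, -298.1,   73.6]), 1463)
stone (array([ 482.1, -286. ]), array([109.9,  22.6]), 12.5, array([ 481. , -285.2,   63.1]), 576)
ltray rim (array([ 478.8, -281.3]), array([200.8, 151.7]), 11.9, array([ 519. , -251.1,   72. ]), 2288)
```

View pics/ce.png

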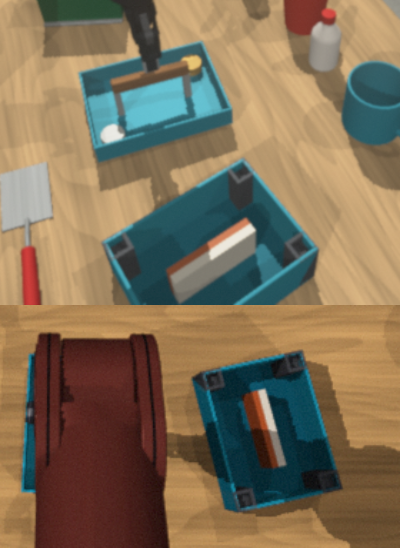

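The stone stands on its edge, central in the bottom tray (top crop (265,430)). The fingers straddle the bar handle. I'll lower and grip the handle.

Request:
servo_tool:
  plan:
    - [0.6,0,0,-0.01,0,0,0]
    - [0.6,0,0,-0.03,0,0,0]
    - [0.6,0,0,-0.05,0,0,0]
    - [0.6,0,0,-0.06,0,0,0]
    - [0.6,0,0,-0.062,0,0,0]
    - [0.3,0,0,-0.062,0,0,0]
    - [0,0,0,-0.062,0,0,0]
    - [0,0,0,-0.062,0,0,0]
    - [0,0,0,-0.062,0,0,0]
    - [0,0,0,-0.062,0,0,0]
    - [0,0,0,-0.062,0,0,0]
    - [0,0,0,-0.062,0,0,0]
  newtons: 80

```text
t: 16.62
tool_pos: [489.1, -11.6, 56.1]
orientation: [-180.0, -0.1, -2.9]
ft_force: [-1.5, -0.5, 6.2]
width: 13.4
```

```bash
python3 - <<'E'
from h import *
grab("f")
s=manip.read_state(); print(s["t"],s["tool_pos"],s["orientation"],s["width"],s["ft_force"])
E
```

```text
16.725 [489.09606162 -11.54507383  56.03802228] [-1.79969898e+02 -5.88939582e-02 -2.93985789e+00] 12.61427490290808 [-1.42862642 -0.56112968  6.63953475]
```

Request:
servo_tool:
  plan:
    - [0,0,0,0.005,0,0,0]
    - [0,0,0,0.015,0,0,0]
    - [0,0,0,0.035,0,0,0]
    - [0,0,0,0.06,0,0,0]
    - [0,0,0,0.09,0,0,0]
    - [0,0,0,0.115,0,0,0]
    - [0,0,0,0.13,0,0,0]
    - [0,0,0,0.13,0,0,0]
    - [0,0,0,0.13,0,0,0]

```text
t: 17.85
tool_pos: [488.0, -11.5, 184.4]
orientation: [180.0, 0.1, -2.9]
ft_force: [-0.1, -0.5, -4.6]
width: 12.5
```

Request:
servo_tool:
  plan:
    - [0,0,-0.005,0,0,0,0.005]
    - [0,-0.001,-0.015,0,0,0,0.015]
    - [0,-0.001,-0.03,0,0,0,0.03]
    - [0,-0.002,-0.05,0,0,0,0.05]
    - [0,-0.003,-0.075,0,0,0,0.075]
    - [0,-0.004,-0.1,0,0,0,0.1]
    - [0,-0.005,-0.125,0,0,0,0.125]
    - [0,-0.006,-0.15,0,0,0,0.15]
    - [0,-0.007,-0.175,0,0,0,0.175]
    - [0,-0.008,-0.2,0,0,0,0.2]
    - [0,-0.009,-0.225,0,0,0,0.225]
    - [0,-0.0095,-0.245,0,0,0,0.245]
    - [0,-0.0098,-0.26,0,0,0,0.258]
    - [0,-0.0098,-0.268,0,0,0,0.262]
    - [0,-0.0098,-0.2712,0,0,0,0.262]
    - [0,-0.0098,-0.2712,-0.01,0,0,0.262]
    - [0,-0.0098,-0.2712,-0.02,0,0,0.262]
    - [0,-0.0098,-0.2712,-0.02,0,0,0.262]
    - [0,-0.0098,-0.2712,-0.02,0,0,0.262]

```text
t: 20.23
tool_pos: [478.9, -282.6, 165.3]
orientation: [-180.0, 0.0, 12.1]
ft_force: [1.1, -0.6, -3.6]
width: 13.0
```

```bash
python3 - <<'E'
from h import *
grab("g")
s=manip.read_state(); print(s["t"],s["tool_pos"],s["orientation"],s["width"],s["ft_force"],s["wrist_torque"])
a=cv2.imread("pics/side_g.png")[220:480,120:460]; b=cv2.imread("pics/top_g.png")[220:390,380:560]
cv2.imwrite("pics/cg.png",np.hstack([cv2.resize(a,(450,344)),cv2.resize(b,(350,344))]))
E
```

```text
20.325 [ 479.02894812 -282.74494183  165.60493742] [ 1.79989218e+02 -2.80824988e-02  1.20862632e+01] 12.565360503346417 [-0.03488564  0.99462548 -3.91532625] [-0.00626213 -0.0456254   0.00286869]
```

View pics/cg.png

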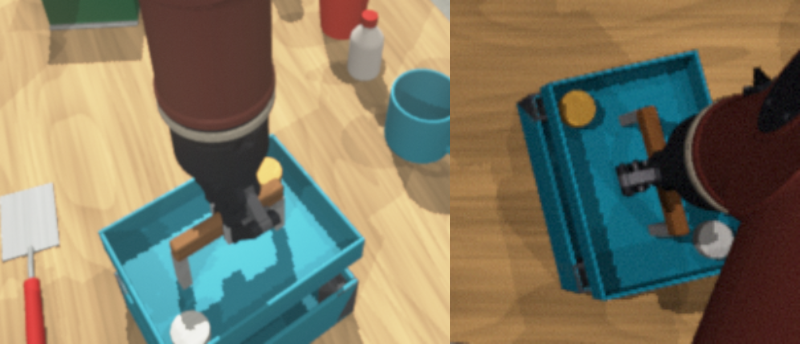

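The tray is held level above the bottom tray, with only parallax separating the two. I'll check the upper rim against the lower rim in each camera.

```bash
python3 - <<'E'
from h import *
v,u=np.mgrid[:480,:640]
box=lambda a,b,c,e:(u>a)&(u<b)&(v>c)&(v<e)
for n in("top","side"):
    p,d=load(n,"g"); P=pts(n,d); Z=P[...,2]; h=cv2.cvtColor(p,cv2.COLOR_RGB2HSV)
    t=(h[...,0]>85)&(h[...,0]<110)&(h[...,1]>110)
    for lo,hi in((148,163),(66,80)):
        m=(box(400,540,230,385) if n=="top" else box(150,420,290,480))&t&(Z>lo)&(Z<hi)
        q=P[m]; c,s,a=cv2.minAreaRect(q[:,:2].astype(np.float32))
        print(n,lo,rect(P,m))
        # coordinates in tray-aligned frame
        th=np.radians(12.1); ex=np.array([np.cos(th),np.sin(th)]);ey=np.array([-ex[1],ex[0]])
        w=q[:,:2]-[479.2,-283.2]; X=w@ex;Y=w@ey
        print("  X",np.round(np.percentile(X,[0.3,1,99,99.7]),1)," Y",np.round(np.percentile(Y,[0.3,1,99,99.7]),1))
        for nm,A,B,sg in(("Y+",Y,X,1),("Y-",Y,X,-1),("X+",X,Y,1),("X-",X,Y,-1)):
            r=[]
            for b in range(-70,80,20):
                k=(B>b-10)&(B<b+10)
                if k.sum()>5: r.append(round(float(np.max(sg*A[k])),1))
            print("   ",nm,r)
E
```

```text
top 148 (array([ 478.6, -284.1]), array([199. , 150.4]), 12.1, array([ 473. , -232.2,  156.7]), 788)
  X [-100.2 -100.    98.3   98.6]  Y [-75.2 -74.1  74.   74.2]
    Y+ [73.7, 73.8, 73.9, 74.1, 74.0, 74.0, 74.4, 74.4]
    Y- [72.4, -69.0, -69.6, -68.7, -69.2, -69.9, 75.7, 74.4]
    X+ [98.3, 98.3, 98.2, 98.7, 98.7, 98.4, 98.3, 98.2]
    X- [62.7, 96.3, 100.3, 100.3, 100.0, 100.1, 100.3, 100.0]
top 66 (array([ 464.3, -217.5]), array([196.5,  12.7]), 12.0, array([ 458.7, -215.3,   73.5]), 285)
  X [-97.2 -96.7  95.7  96.6]  Y [61.1 61.9 73.5 73.6]
    Y+ [73.3, 73.4, 73.5, 73.3, 73.5, 73.4, 73.1, 73.7]
    Y- [-68.3, -67.7, -68.0, -67.5, -68.3, -68.0, -67.8, -60.9]
    X+ [97.5]
    X- [99.1]
side 148 (array([ 477.5, -282.5]), array([198.6, 150. ]), 12.1, array([ 465.3, -315. ,  154.8]), 1878)
  X [-100.7 -100.7   97.1   97.4]  Y [-73.6 -73.5  75.   75.5]
    Y+ [75.3, 76.0, 75.5, 75.0, 75.7, -68.9, -68.6, -69.0]
    Y- [72.8, 73.9, 73.8, 73.7, 73.9, 73.6, 73.5, 73.5]
    X+ [97.3, 97.8, 97.4, 97.7, 97.7, 97.4, 97.6, 96.8]
    X- [67.5, 100.7, 100.7, 100.7, 100.7, 100.8, 100.7, 100.5]
side 66 (array([ 573.4, -266.7]), array([390.3, 140.2]), 17.1, array([ 525.5, -340.4,   72.2]), 609)
  X [-100.2 -100.2  280.8  283.1]  Y [-74.  -73.9  77.9  81.7]
    Y+ [-67.8, -68.0, -68.3, -68.2, -68.2]
    Y- [74.0, 73.9, 74.2, 73.7, 74.0]
    X+ [97.5, 97.4, -97.6, -97.4, -97.4, -97.6, 282.0]
    X- [13.8, -94.3, 100.1, 100.2, 100.3, 100.3, -275.8]
```

Averaged over both views, the upper tray sits about 1 mm short in x and is aligned in y and yaw. I'll correct x by 1 mm and lower.

Request:
servo_tool:
  plan:
    - [0,0.001,0,-0.005,0,0,0]
    - [0,0.001,0,-0.012,0,0,0]
    - [0,0.001,0,-0.02,0,0,0]
    - [0,0.001,0,-0.027,0,0,0]
    - [0,0.001,0,-0.032,0,0,0]
    - [0,0.001,0,-0.035,0,0,0]
    - [0,0.001,0,-0.037,0,0,0]
    - [0,0.001,0,-0.038,0,0,0]
    - [0,0.001,0,-0.039,0,0,0]
    - [0,0.001,0,-0.04,0,0,0]
    - [0,0.001,0,-0.041,0,0,0]
    - [0,0.001,0,-0.042,0,0,0]
    - [0,0.001,0,-0.042,0,0,0]

```text
t: 21.95
tool_pos: [479.8, -282.7, 123.2]
orientation: [-180.0, 0.0, 12.1]
ft_force: [0.4, 0.1, -3.9]
width: 12.6
```

Request:
servo_tool:
  plan:
    - [0,0,0,-0.001,0,0,0]
    - [0,0,0,-0.002,0,0,0]
    - [0,0,0,-0.003,0,0,0]
    - [0,0,0,-0.004,0,0,0]
    - [0,0,0,-0.005,0,0,0]
    - [0,0,0,-0.006,0,0,0]
    - [0,0,0,-0.006,0,0,0]
    - [0,0,0,-0.006,0,0,0]

```text
t: 22.95
tool_pos: [479.8, -282.8, 117.3]
orientation: [-180.0, -0.0, 12.1]
ft_force: [0.5, 0.3, -3.8]
width: 13.0
```

Request:
servo_tool:
  plan:
    - [0,0,0,-0.001,0,0,0]
    - [0,0,0,-0.001,0,0,0]
    - [0,0,0,-0.002,0,0,0]
    - [0,0,0,-0.002,0,0,0]
    - [0,0,0,-0.002,0,0,0]

```text
t: 23.58
tool_pos: [479.9, -282.8, 116.2]
orientation: [-180.0, -0.0, 12.1]
ft_force: [-4.6, 2.9, 7.9]
width: 12.5
```

```bash
python3 - <<'E'
from h import *
grab("i")
s=manip.read_state(); print(s["t"],s["tool_pos"],s["orientation"],s["width"],s["ft_force"],s["wrist_torque"])
a=cv2.imread("pics/side_i.png")[220:480,120:460]; b=cv2.imread("pics/top_i.png")[220:390,380:560]
cv2.imwrite("pics/ci.png",np.hstack([cv2.resize(a,(450,344)),cv2.resize(b,(350,344))]))
E
```

```text
23.675 [ 479.87255478 -282.76971959  116.15914192] [-1.79966015e+02 -3.30707651e-02  1.20684147e+01] 12.710929109882267 [-4.68123417  3.0580916   6.86728223] [ 0.58877118  0.8038763  -0.00281788]
```

View pics/ci.png

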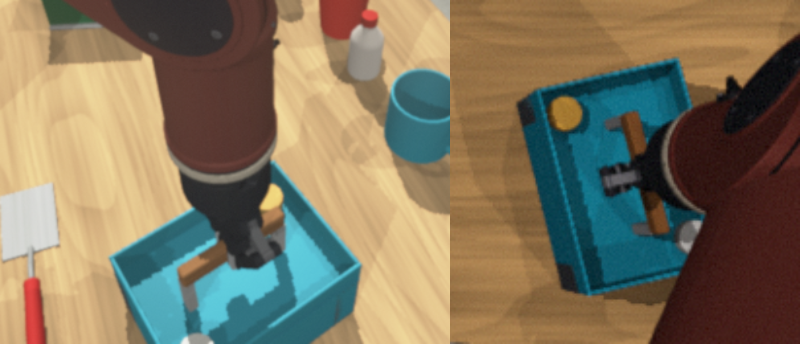

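Contact came at TCP z = 116.2, which matches the expected fully seated height of 116, and the walls look flush. I'll release and retreat straight up.

Request:
servo_tool:
  plan:
    - [0,0,0,0,0,0,0]
    - [0.2,0,0,0,0,0,0]
    - [0.4,0,0,0,0,0,0]
    - [0.5,0,0,0,0,0,0]
    - [0.5,0,0,0,0,0,0]
    - [0.5,0,0,0,0,0,0]
    - [0.5,0,0,0,0,0,0]
    - [0.5,0,0,0.01,0,0,0]
    - [0.5,0,0,0.03,0,0,0]
    - [0.5,0,0,0.06,0,0,0]
    - [0.5,0,0,0.09,0,0,0]
    - [0.5,0,0.03,0.11,0,0,0]
    - [0.5,0,0.06,0.12,0,0,0]
    - [0.5,0,0.1,0.12,0,0,0]
    - [0.5,0,0.14,0.12,0,0,0]
    - [0.5,0,0.18,0.12,0,0,0]
    - [0.5,0,0.21,0.12,0,0,0]
    - [0.5,0,0.22,0.12,0,0,0]
    - [0.5,0,0.22,0.12,0,0,0]
    - [0.5,0,0.22,0.12,0,0,0]

```text
t: 26.18
tool_pos: [479.8, -64.3, 235.7]
orientation: [180.0, -0.0, 12.0]
ft_force: [-0.2, -1.1, -0.2]
width: 42.7
```

```bash
python3 - <<'E'
from h import *
grab("j")
s=manip.read_state(); print(s["t"],s["tool_pos"],s["width"],s["ft_force"])
v,u=np.mgrid[:480,:640]
box=lambda a,b,c,e:(u>a)&(u<b)&(v>c)&(v<e)
for n,b in(("top",(400,540,230,385)),("side",(180,420,330,480))):
    p,d=load(n,"j"); P=pts(n,d); Z=P[...,2]
    m=biggest(box(*b)&(Z>100)&(Z<113)); q=P[m]; A=np.c_[q[:,:2]-q[:,:2].mean(0),np.ones(len(q))]
    print(n,"rim(106)",rect(P,m),"slopes",np.linalg.lstsq(A,q[:,2],rcond=None)[0].round(4))
    m=biggest(box(*b)&(Z>126)&(Z<142)&(u<500)); print(n,"handle(146 top)",rect(P,biggest(box(*b)&(Z>138)&(Z<156))))
cv2.imwrite("pics/cj.png",np.vstack([cv2.resize(cv2.imread("pics/side_j.png"),(400,300)),cv2.resize(cv2.imread("pics/top_j.png"),(400,300))]))
E
```

```text
26.275 [479.75814621 -64.08033377 235.42570445] 43.15051339024468 [ 0.33101477 -0.33711368  0.05832913]
top rim(106) (array([ 486.7, -315.4]), array([200.5,  88.6]), 11.8, array([ 476. , -349.9,  107.5]), 530) slopes [-3.00000e-03  1.85000e-02  1.07004e+02]
top handle(146 top) (array([ 467.9, -287.4]), array([88.5, 14.4]), 11.9, array([ 453. , -289.7,  148. ]), 262)
side rim(106) (array([ 479.2, -281.2]), array([200.3, 151.9]), 12.1, array([ 502.3, -261.6,  105.9]), 1848) slopes [-2.600000e-03 -2.700000e-03  1.053472e+02]
side handle(146 top) (array([ 479. , -282.2]), array([113.8,  15.7]), 12.4, array([ 476.2, -284. ,  146. ]), 1135)
```

View pics/cj.png

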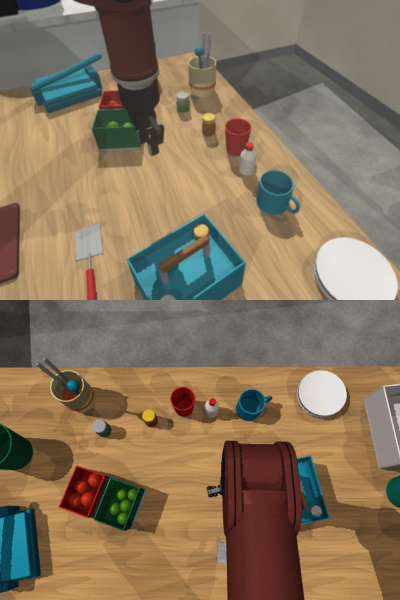

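The side view shows the trays flush, with the rim at 105.9 mm (expected 106), the handle top at 146 mm (expected 146) and the slope under 0.003. All bystanders are upright and the arm is clear. The top view's fit is partly hidden by the arm. I'll hand in.

```bash
python3 -c "
from station import manip
print(manip.close_job())"
```

```text
the job is handed in; nothing more can be done
None
```

The job is handed in at about 26 s of the 72 s allowed. The stone is standing on its edge in the bottom tray, and the upper tray is seated on it and released. The hand-in returns no verdict, so this rests on my own checks.

**What I did:** I pulled the stone straight up out of the gap by its top edge and set it down on the floor of the bottom tray. It stood about centred and parallel to the long sides. I then picked up the upper tray by its bar handle, corrected it by 1 mm in x after checking the two rims against each other, and lowered it until it touched. Only then did I let go and move away.

**Last checks:**
- **Height:** contact came at TCP z = 116.2 mm, against 116 mm expected when fully down. After release, the side camera put the rim at 105.9 mm (106 expected) and the handle top at 146 mm (146 expected).
- **Position and level:** in the side view the upper tray's rim centre was within 1 mm of where the bottom tray's rim had been. Its yaw was 12.1° against 11.9–12.2° for the bottom tray, and its slope was below 0.003 rad.
- **Surroundings:** all cups, bottles and jars were upright in the last pictures, and the wrist force was near zero.

**What disagreed:**
- **Camera offset:** the two cameras differed by about 2–4 mm in y throughout, so I used their mean.
- **Top view:** in the last top view the arm hid part of the tray. Its rim fit was incomplete and gave a slope of 0.0185 rad, which is still inside the 0.04 rad limit. I relied on the unobstructed side view instead.

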